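Stand the fallen specimen stand up and push it home

ROBOT

A 6-joint arm with a two-finger parallel gripper is mounted at the origin on the work surface. World frame = base frame: x ahead of the robot, y to its left, z up, the work surface at z = 0. Lengths are in m, angles in rad, forces in N, time in s.
With the tool pointing down it reaches from about 0.375 to 0.9 m from the base axis. Payload 3.1 kg.
Tool frame: the origin (TCP) lies midway between the tips of the shut fingers; the grasp point (between the pads) lies grip_point_offset behind it (grip_point_offset is the distance from the TCP to the grasp point, in m); y points along the fingers, z is the direction in which the jaws open and shut, and the axes are right-handed (so a half turn about y gives the same grasp; the last joint's range is limited). The gripper opens to 87 mm and grips with 3 to 60 N. Pads are 19 mm wide; open, the fingers measure 117 mm over their backs; the gripper's body (75 mm by 190 mm) begins 51 mm behind the grasp point.
Start: joints at [-1.466, 0.527, 1.433, -0, 1.181, -0.178], TCP at [0.174, -0.6, 0.223] pointing down, gripper open.
Joint ranges: [-3.08, 3.08], [-0.75, 2.2], [0.22, 2.44], [-1.43, 4.57], [0, 2.65], [-2.85, 2.85]. Speed limits (rad/s): [2.79, 2.79, 3.14, 3.14, 3.14, 3.14].

INTERFACE

Orientations are given as a unit quaternion [x, y, z, w].
In Python, from rig import * gives the robot as it stands.
- The arm moves only by the tool jog_arm, never from a script. Its argument "increments" is a list that holds one entry, the list of rows, each a list of 7 numbers: the turn, a rotation vector about the world's x, y, z in degrees, then the shift along the world's x, y, z in m, then the closure, from -1 (fully open) to 1 (shut), so that 0 is half open. In form: [[[rx, ry, rz, x, y, z, jaw], ...]]. A call has 1 to 8 rows; each row is the pose to reach, as a shift and turn from the pose measured when the call began; what a row does not reach only later rows make up. A row lasts 1/10 s, in which the tool goes at most 50 mm and 8.59 degrees, less where a joint would pass 70% of its speed; a pose out of reach is approached as far as the arm can. A call with a gripper value outside its range is refused whole. The fingers move at their own pace and stop on an object; "squeeze" is the grip in N (left out, the last holds). Time passes only in rows, so rows that repeat a pose let the fingers close. It gives the time, the measured TCP pose, the force and the opening at its end, in the units of the state.
- get_obs(): the state, without advancing time (a new reading comes with each control period).
- camera(name): name is "scene" or "top" or "wrist"; returns the picture (400x640x3 uint8, red, green, blue); there is no depth.
- camera_info(name): a dict with "K" (3x3 intrinsics, pixels), "R" (3x3) and "t" (3): a world point X has camera coordinates R X + t. Camera axes: x right, y down, z forward; pixel columns grow to the right and rows downward; lengths in m; the calibration is good to about 2 mm. A picture is of the moment at which its call begins: read the wrist's pose just before it. camera_info takes no time and is no camera call; for the wrist camera it gives the pose at the moment of the call.
- hand_in(): hands the job in, once; it reports no verdict.
The state is a dict: "time": time; "q": joint angles; "joint_velocities": joint speeds; "joint_torque": joint torques, N m; "position": TCP position; "tool_rot": TCP orientation; "ft_force": force on the tool from outside, world axes, zero at the start; "moment": the same for the moment, N m; "grip_width": finger opening in m.
Only numpy, scipy, OpenCV 4.12 (cv2) and the standard library are available. Lean on these libraries where they do the work, as an engineer would, in place of code of your own. Each camera call takes 0.05 s, during which the arm holds its last target.

TASK

The L-shaped aluminium specimen stand has fallen on its back on the black imaging plate. Without picking it up, push against its raised foot so that it tips back upright onto that foot, then push it along the plate until the front edge of its foot sits square against the steel stop bar, and leave it there. Leave the jar, the slide box, the dish and the bottle beside the plate where they are.

Things in the scene. Friction and masses are not known exactly. Their poses are not given: they have to be found in the camera images.
- stand: loose L-shaped aluminium stand, 0.22 to 0.4 kg. Upright: foot slab 75 mm long (x 0 to 75), 80 wide (y -40 to 40), 14 thick (z 0 to 14); back plate flush with its rear end, 6 mm thick (x 0 to 6), 80 wide, up to z = 70. Origin: middle of the heel (bottom rear) edge. Own z up, own x heel to toe. At the start it lies on its back: own x up, own z level, pointing away from the stop bar
- push_face (a point): point on the stand's foot: on the middle of its inner (upper) face, 55 mm from the heel. At the start the foot stands up 75 mm tall and this face, 14 mm behind the heel edge, looks over the lying back plate. Pushed here towards the stop bar, the stand turns about its heel edge, passes its balance after about 28 degrees and falls the rest of the way onto its foot
- toe (a point): point on the stand: middle of the front end face of the foot (75 mm from the heel, half-way up its 14 mm thickness). Upright, the stand slides on the plate at a push of about 2 to 5 N, low on the back
- top_edge (a point): point on the stand: middle of the upper end of the back plate, 70 mm from the heel; two flat spring clips (look only) are on the plate's front
- plate: fixed black imaging plate, 260 mm (its x) by 160 mm (its y), 10 mm thick, lying on the table; origin at the centre of its underside, so its upper face is at z = 10 mm. At its +x end a steel stop bar lies across its whole width, 15 mm thick, standing 18 mm above the upper face; the bar's inner face is the plane x = 115 mm, facing -x
- stop (a point): middle of the inner face of the stop bar, 9 mm above the plate's upper face
- jar: bystander: squat glass jar with a white lid, 44 mm diameter, 55 mm tall, on the table beside the plate; origin at the centre of its underside
- slidebox: bystander: closed grey and white slide box, 87 x 37 x 33 mm, on the table; origin at the centre of its underside, x along its length
- dish: bystander: flat clear round dish with lid, 62 mm diameter, 17 mm high, on the table; origin at the centre of its underside
- bottle: bystander: amber bottle with a black cap, 48 mm diameter, 100 mm tall, on the table; origin at the centre of its underside
Not all that is in view belongs to the job. What is shaped like the stand but blue or purple is not meant.

How it is judged:
By the outcome, as a careful person would: the job done as asked, in the order asked, and still so for the second after the job is handed in, with the robot touching nothing.
It also fails if it takes over 45 s, if anything falls off the work surface, if the arm or the gripper's body presses on something with over 40 N, if the wrist force passes 120 N, or if a joint passes its speed limit or range.

## Working session

There is one attempt and no reset: what is moved stays moved. The work goes in short steps, Python scripts to look and compute and a tool call to move; the robot and the scene stay as the last step left them, time stands still between calls to the robot, and variables do not carry over. Pictures are saved under pics/ and viewed, and the job is handed in when it is done.

Besides the shell and the picture viewer there is one more tool, called after ">>>" as name(argument=value, ...) on one line, values as JSON. jog_arm: Moves the arm, as the interface text tells. Its arguments: {"type":"object","properties":{"increments":{"type":"array","items":{"type":"array","items":{"type":"array","items":{"type":"number"}}}},"squeeze":{"type":"number"}},"required":["increments"]}

```bash
ls; mkdir -p pics
python3 - <<'E'
from rig import *
import cv2
o=get_obs();print(o)
for n in("scene","top"):
    cv2.imwrite(f"pics/{n}0.png",camera(n)[:,:,::-1]);i=camera_info(n);print(n,i)
E
```

```text
pics
{'time': 0.0, 'q': array([-1.46648304e+00,  5.28449431e-01,  1.43387410e+00, -3.08970006e-05,
        1.18138627e+00, -1.78500337e-01]), 'joint_velocities': array([-4.92608875e-05,  1.62176239e-03, -2.20388466e-05,  6.81529920e-04,
       -7.46163559e-04,  2.02129590e-03]), 'joint_torque': array([-1.53075380e-03, -4.40052116e+01, -1.76592690e+01,  6.31341361e-02,
        5.82981447e-02, -1.83120655e-04]), 'position': array([ 0.17435545, -0.59944206,  0.22159088]), 'tool_rot': array([-0.09964322,  0.70079634, -0.69929958,  0.09967854]), 'ft_force': array([ 1.1474564 ,  0.54946699, -0.26842612]), 'moment': array([0.06351435, 0.01030022, 0.0135902 ]), 'grip_width': 0.08704479268335943}
scene {'K': array([[377.4451027 ,   0.        , 318.40472536],
       [  0.        , 377.4451027 , 204.28999583],
       [  0.        ,   0.        ,   1.        ]]), 'R': array([[ 0.09366963,  0.99557797,  0.00710651],
       [ 0.75900137, -0.06678815, -0.64765443],
       [-0.64431585,  0.06605941, -0.76190107]]), 't': array([-0.05938524, -0.35054443,  1.41356432])}
top {'K': array([[406.94626871,   0.        , 322.41408036],
       [  0.        , 406.94626871, 204.10150449],
       [  0.        ,   0.        ,   1.        ]]), 'R': array([[-0.02825178, -0.99959805, -0.00235978],
       [-0.99869566,  0.02832656, -0.04248049],
       [ 0.04253026,  0.00115656, -0.99909451]]), 't': array([0.04015671, 0.53090221, 1.1634594 ])}
```

View pics/scene0.png

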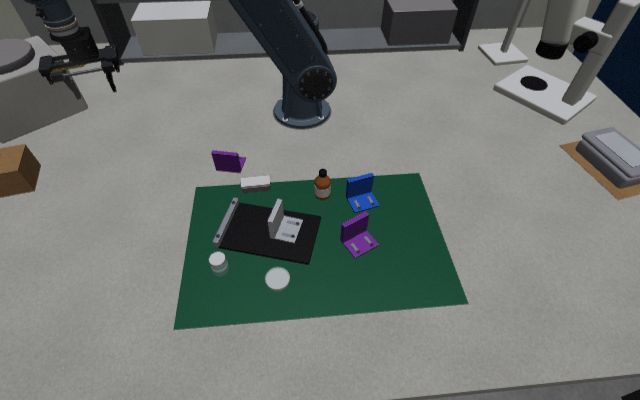

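View pics/top0.png

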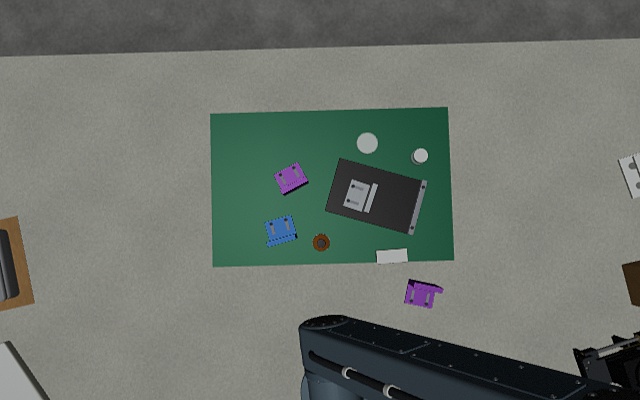

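The silver stand is at top (360,195) on the black plate, with the stop bar at (417,207). The lookalikes are blue (281,230), purple (291,179) and purple (424,293). I choose the silver one and check it in a close crop.

Run:
```python
import cv2
a=cv2.imread("pics/top0.png")[125:275,310:460];cv2.imwrite("pics/topc.png",cv2.resize(a,(600,600),interpolation=cv2.INTER_CUBIC))
a=cv2.imread("pics/scene0.png")[160:310,180:380];cv2.imwrite("pics/scenec.png",cv2.resize(a,(800,600),interpolation=cv2.INTER_CUBIC))
```

```text
(no output)
```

View pics/topc.png

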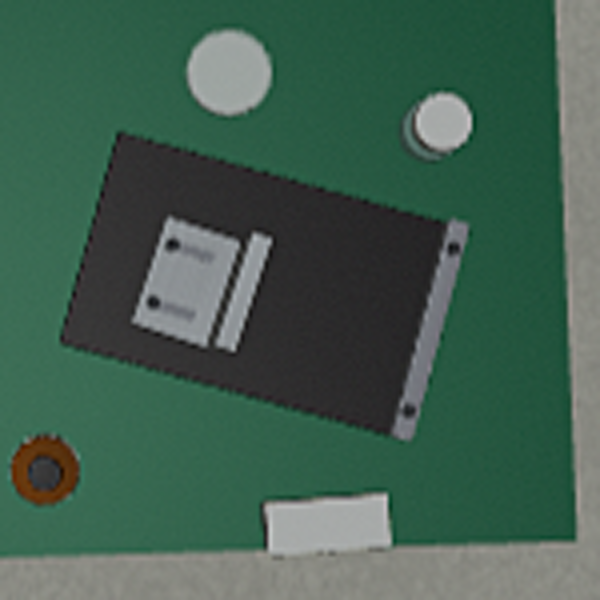

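View pics/scenec.png

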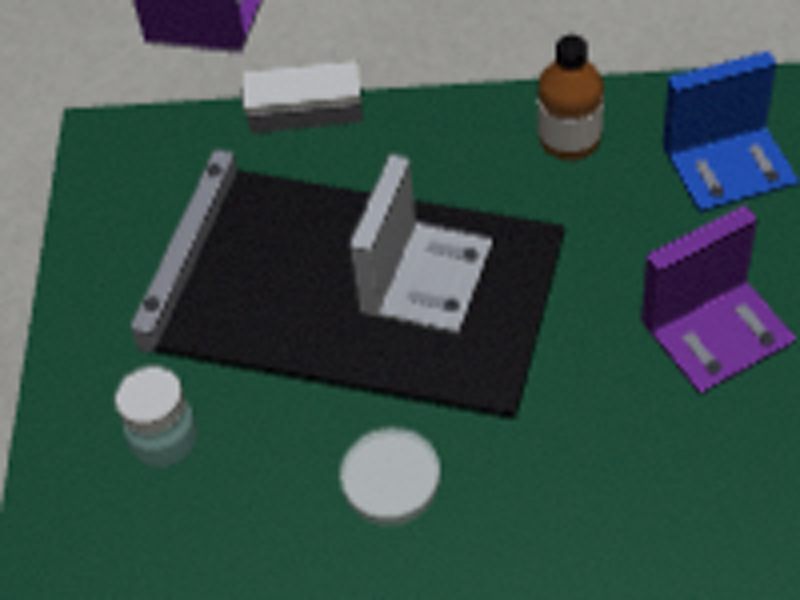

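Confirmed: the silver stand lies on the plate with its foot raised, at top-crop (168,218)-(273,237)-(237,352)-(132,322). The jar is at crop (440,122), the slide box at (328,522), the dish at (230,72) and the bottle at (45,470).

```bash
cat > h.py <<'E'
from rig import *
import numpy as np, cv2
def ray(n,uv,z,info=None):
    c=info or camera_info(n);R,t=c["R"],c["t"];d=R.T@np.linalg.solve(c["K"],[uv[0],uv[1],1.]);o=-R.T@t
    return o+d*(z-o[2])/d[2]
def proj(n,X,info=None):
    c=info or camera_info(n);p=c["K"]@(c["R"]@np.asarray(X,float).T+c["t"][:,None]);return (p[:2]/p[2]).T
E
python3 - <<'E'
from h import *
T=lambda u,v,z:ray("top",(310+u/4,125+v/4),z)
S=lambda u,v,z:ray("scene",(180+u/4,160+v/4),z)
def sh(nm,P):
    P=np.array(P);print(nm,P.round(4).tolist(),'len',np.linalg.norm(np.diff(P,axis=0),axis=1).round(4))
sh('plateback',[T(120,132,.01),T(63,344,.01)])
sh('barin',[T(450,220,.028),T(393,434,.028)])
sh('topedge',[T(168,218,.016),T(132,322,.016)])
sh('toe',[T(250,232,.085),T(273,237,.085),T(237,352,.085),T(215,349,.085)])
sh('S plateback',[S(516,416,.01),S(565,228,.01)])
sh('S barin top',[S(155,338,.028),S(234,155,.028)])
sh('S topedge',[S(460,331,.016),S(492,237,.016)])
sh('S toe',[S(353,243,.085),S(371,250,.085),S(411,160,.085),S(392,154,.085)])
for n,u,v,z in(("jar",440,122,.055),("dish",230,72,.017),("bottle",45,470,.1),("box",328,522,.033)):print(n,T(u,v,z).round(3))
print(T(268,505,.033),T(388,494,.033))
E
```

```text
plateback [[0.6644, -0.0297, 0.01], [0.5117, 0.016, 0.01]] len [0.1594]
barin [[0.5918, -0.2621, 0.028], [0.4408, -0.2159, 0.028]] len [0.1579]
topedge [[0.6002, -0.0621, 0.016], [0.5259, -0.0339, 0.016]] len [0.0794]
toe [[0.5821, -0.1123, 0.085], [0.5782, -0.1278, 0.085], [0.501, -0.1008, 0.085], [0.5035, -0.086, 0.085]] len [0.0159 0.0818 0.015 ]
S plateback [[0.6705, -0.0278, 0.01], [0.5196, 0.0188, 0.01]] len [0.158]
S barin top [[0.6016, -0.259, 0.028], [0.4458, -0.2144, 0.028]] len [0.162]
S topedge [[0.6054, -0.0602, 0.016], [0.5279, -0.0335, 0.016]] len [0.082]
S toe [[0.579, -0.1246, 0.085], [0.5857, -0.1132, 0.085], [0.5117, -0.0853, 0.085], [0.5052, -0.0978, 0.085]] len [0.0132 0.0791 0.0141]
jar [ 0.658 -0.251  0.055]
dish [ 0.705 -0.11   0.017]
bottle [0.426 0.031 0.1  ]
box [ 0.38  -0.167  0.033]
[ 0.3935739  -0.12495512  0.033     ] [ 0.39891699 -0.20972978  0.033     ]
```

Run:
```python
from h import *
from scipy.spatial.transform import Rotation as Ro
import rig
print([n for n in dir(rig) if 'grip' in n.lower()], getattr(rig,'grip_point_offset',None))
o=get_obs();R=Ro.from_quat(o["tool_rot"]).as_matrix();print(R.round(3))
for h in(-109.6,-107):
  for k in(90,-90):
    a=np.radians(h+k);z=np.array([np.cos(a),np.sin(a),0]);cur=np.degrees(np.arctan2(R[1,2],R[0,2]));d=(h+k-cur+180)%360-180
    print(h,k,d)
print(np.array([.556,-.071,.20])-o["position"],o["q"])
```

```text
['grip_point_offset'] 0.0187
[[-0.96  -0.     0.279]
 [-0.279  0.002 -0.96 ]
 [-0.    -1.    -0.002]]
-109.6 90 54.19630733793662
-109.6 -90 -125.8036926620634
-107 90 56.79630733793658
-107 -90 -123.2036926620634
[ 0.38165057  0.52849739 -0.02165098] [-1.46651547e+00  5.28396115e-01  1.43378809e+00 -1.96285685e-06
  1.18138692e+00 -1.78525844e-01]
```

>>> jog_arm(increments=[[[0,0,4,0.025,0.035,0,0.1],[0,0,8,0.05,0.07,0,0.1],[0,0,12,0.075,0.105,0,0.1],[0,0,16,0.1,0.14,0,0.1],[0,0,20,0.125,0.175,0,0.1],[0,0,24,0.15,0.21,0,0.1],[0,0,28,0.175,0.245,0,0.1],[0,0,32,0.2,0.28,0,0.1]]])

```text
time: 0.9
position: [0.375, -0.3178, 0.2215]
tool_rot: [-0.29, 0.646, -0.644, 0.289]
ft_force: [1.3, -0.9, -1.4]
grip_width: 0.0404
```

```bash
cat > st.py <<'E'
from h import *
import sys
from scipy.spatial.transform import Rotation as Ro
o=get_obs();R=Ro.from_quat(o["tool_rot"]).as_matrix()
print('t',o['time'],'p',o['position'].round(4),'f',o['ft_force'].round(2),'w',round(o['grip_width'],4),'jawdir',np.degrees(np.arctan2(R[1,2],R[0,2])).round(2),'down',R[:,1].round(3))
if len(sys.argv)>2: print('d',(np.array(list(map(float,sys.argv[1:4])))-o['position']).round(4))
E
python3 st.py .556 -.071 .2
```

```text
t 0.9 p [ 0.375  -0.3178  0.2215] f [ 1.29 -0.85 -1.38] w 0.0404 jawdir -41.65 down [-0.001  0.002 -1.   ]
d [ 0.181   0.2468 -0.0215]
```

>>> jog_arm(increments=[[[0,0,4,0.026,0.035,0,0.1],[0,0,8,0.052,0.07,0,0.1],[0,0,12,0.078,0.105,-0.005,0.1],[0,0,16,0.104,0.14,-0.01,0.1],[0,0,20,0.13,0.175,-0.015,0.1],[0,0,22,0.156,0.21,-0.02,0.1],[0,0,22,0.181,0.247,-0.022,0.1],[0,0,22,0.181,0.247,-0.022,0.1]]])

```text
time: 1.7
position: [0.558, -0.0663, 0.1988]
tool_rot: [-0.409, 0.578, -0.576, 0.409]
ft_force: [0.0, 0.6, -1.1]
grip_width: 0.0391
```

```bash
python3 st.py
python3 - <<'E'
from h import *
i=camera_info("wrist");im=camera("wrist");np.savez("w1.npz",**i)
cv2.imwrite("pics/w1.png",im[:,:,::-1])
E
```

```text
t 1.7 p [ 0.558  -0.0663  0.1988] f [ 0.    0.58 -1.07] w 0.0391 jawdir -19.32 down [-0.001  0.003 -1.   ]
```

View pics/w1.png

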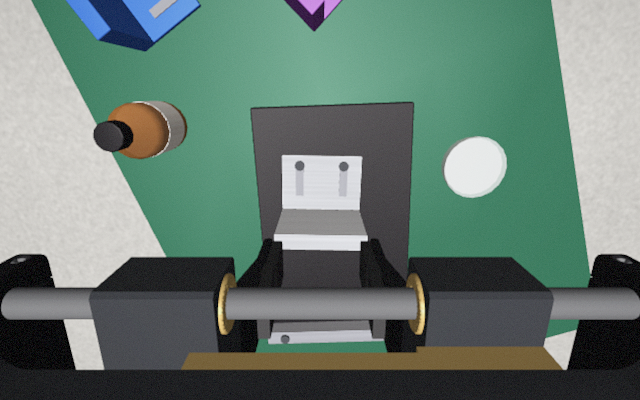

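The wrist view shows the stand: far back-plate edge at (282,155)-(361,156), foot inner-face toe edge at (275,236)-(367,236), and the plate's back corners at (251,107) and (413,102).

Run:
```python
from h import *
i=dict(np.load("w1.npz"))
W=lambda u,v,z:ray(None,(u,v),z,i)
for nm,a,b,z in(("plateback",(251,107),(413,102),.01),("topedge",(282,155),(361,156),.016),("base inner",(283,210),(362,210),.016),("toe inner",(275,236),(367,236),.085),("toe outer",(275,248),(367,249),.085),("bar in",(271,333),(385,329),.028)):
  A,B=W(*a,z),W(*b,z);print(nm,A.round(4),B.round(4),'mid',((A+B)/2).round(4),np.linalg.norm(A-B).round(4),np.degrees(np.arctan2(*(B-A)[[1,0]])).round(1))
```

```text
plateback [0.5165 0.0208 0.01  ] [ 0.6661 -0.0266  0.01  ] mid [ 0.5913 -0.0029  0.01  ] 0.157 -17.6
topedge [ 0.5289 -0.0322  0.016 ] [ 0.6026 -0.059   0.016 ] mid [ 0.5658 -0.0456  0.016 ] 0.0784 -20.0
base inner [ 0.5091 -0.0863  0.016 ] [ 0.5867 -0.1134  0.016 ] mid [ 0.5479 -0.0998  0.016 ] 0.0822 -19.3
toe inner [ 0.5095 -0.0866  0.085 ] [ 0.5835 -0.1124  0.085 ] mid [ 0.5465 -0.0995  0.085 ] 0.0784 -19.3
toe outer [ 0.5054 -0.0969  0.085 ] [ 0.5799 -0.124   0.085 ] mid [ 0.5427 -0.1105  0.085 ] 0.0793 -19.9
bar in [ 0.4464 -0.2148  0.028 ] [ 0.5691 -0.252   0.028 ] mid [ 0.5077 -0.2334  0.028 ] 0.1282 -16.9
```

>>> jog_arm(increments=[[[0,0,0,0,0,-0.04,0.1],[0,0,0,0,0,-0.08,0.1],[0,0,0,0,0,-0.12,0.1],[0,0,0,0,0,-0.137,0.1],[0,0,0,0,0,-0.137,0.1],[0,0,0,-0.005,-0.014,-0.137,0.1],[0,0,0,-0.007,-0.019,-0.137,0.1],[0,0,0,-0.007,-0.019,-0.137,0.1]]])

```text
time: 2.55
position: [0.5501, -0.0891, 0.0633]
tool_rot: [-0.408, 0.578, -0.577, 0.408]
ft_force: [0.5, 0.6, 0.4]
grip_width: 0.0396
```

```bash
python3 st.py
python3 - <<'E'
from h import *
a=camera("scene")[160:310,180:380,::-1];cv2.imwrite("pics/s2.png",cv2.resize(a,(800,600),interpolation=cv2.INTER_CUBIC))
E
```

```text
t 2.55 p [ 0.5501 -0.0891  0.0633] f [0.54 0.63 0.38] w 0.0396 jawdir -19.52 down [-0.     0.001 -1.   ]
```

View pics/s2.png

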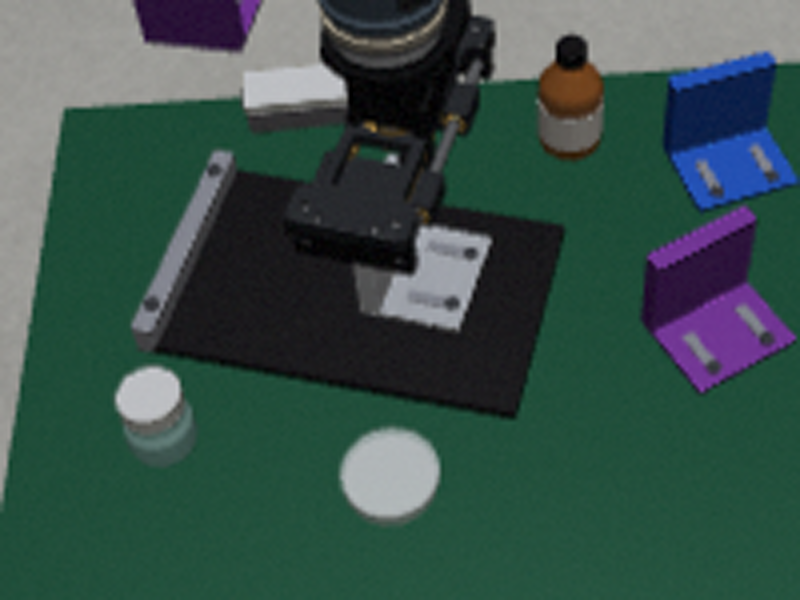

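The fingers are just behind the foot with the stand unmoved. Now I tip it.

>>> jog_arm(increments=[[[0,0,0,-0.0017,-0.0047,0,0.1],[0,0,0,-0.0034,-0.0094,0,0.1],[0,0,0,-0.005,-0.014,0,0.1],[0,0,0,-0.0067,-0.019,0,0.1],[0,0,0,-0.0084,-0.0236,0,0.1],[0,0,0,-0.01,-0.0283,0,0.1],[0,0,0,-0.0117,-0.033,0,0.1],[0,0,0,-0.0134,-0.0377,0,0.1]]])

```text
time: 3.4
position: [0.5366, -0.1271, 0.063]
tool_rot: [-0.409, 0.577, -0.577, 0.408]
ft_force: [0.6, 1.9, -0.4]
grip_width: 0.0391
```

```bash
python3 st.py
python3 - <<'E'
from h import *
a=camera("scene")[160:310,180:380,::-1];cv2.imwrite("pics/s3.png",cv2.resize(a,(800,600),interpolation=cv2.INTER_CUBIC))
E
```

```text
t 3.4 p [ 0.5366 -0.1271  0.063 ] f [ 0.57  1.93 -0.44] w 0.0391 jawdir -19.45 down [-0.001 -0.    -1.   ]
```

View pics/s3.png

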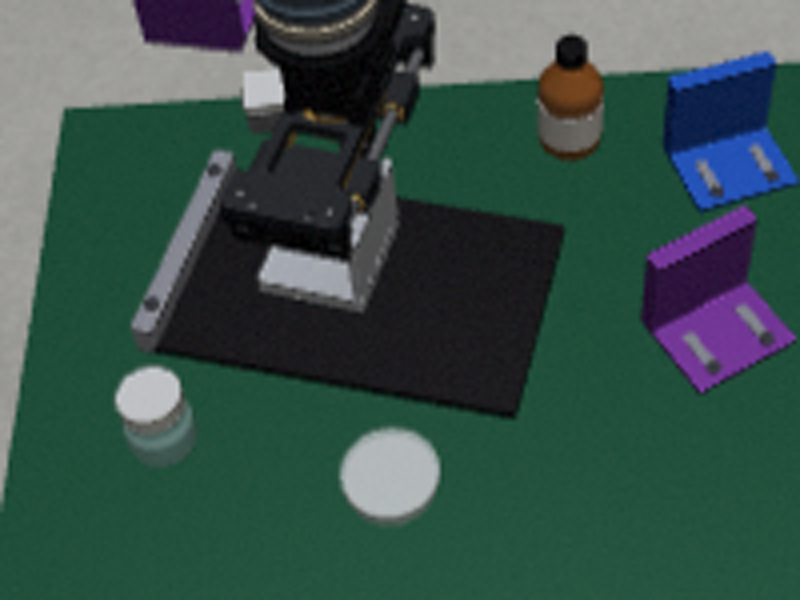

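It appears upright, or nearly so, with the fingers inside the L. I clear forward a little and lift.

>>> jog_arm(increments=[[[0,0,0,-0.0017,-0.0047,0,0.1],[0,0,0,-0.0034,-0.0094,0,0.1],[0,0,0,-0.005,-0.014,0,0.1],[0,0,0,-0.005,-0.014,0,0.1],[0,0,0,-0.005,-0.014,0.02,0.1],[0,0,0,-0.005,-0.014,0.05,0.1],[0,0,0,-0.005,-0.014,0.09,0.1],[0,0,0,-0.005,-0.014,0.12,0.1]]])

```text
time: 4.25
position: [0.5319, -0.1415, 0.185]
tool_rot: [0.408, -0.577, 0.578, -0.408]
ft_force: [-0.1, 0.2, -0.0]
grip_width: 0.039
```

```bash
python3 st.py
```

```text
t 4.25 p [ 0.5319 -0.1415  0.185 ] f [-0.07  0.17 -0.03] w 0.039 jawdir -19.5 down [ 0.001 -0.    -1.   ]
```

>>> jog_arm(increments=[[[0,0,1,0.012,0.034,0.01,0.1],[0,0,2,0.024,0.068,0.01,0.1],[0,0,2.5,0.028,0.08,0.01,0.1],[0,0,2.5,0.028,0.08,0.01,0.1]]])

```text
time: 4.65
position: [0.5598, -0.0599, 0.1948]
tool_rot: [0.421, -0.568, 0.568, -0.422]
ft_force: [-0.1, -0.5, 0.2]
grip_width: 0.0394
```

```bash
python3 st.py
python3 - <<'E'
from h import *
i=camera_info("wrist");im=camera("wrist");np.savez("w4.npz",**i)
cv2.imwrite("pics/w4.png",im[:,:,::-1])
a=camera("scene")[160:310,180:380,::-1];cv2.imwrite("pics/s4.png",cv2.resize(a,(800,600),interpolation=cv2.INTER_CUBIC))
a=camera("top")[125:275,310:460,::-1];cv2.imwrite("pics/t4.png",cv2.resize(a,(600,600),interpolation=cv2.INTER_CUBIC))
E
```

```text
t 4.65 p [ 0.5598 -0.0599  0.1948] f [-0.11 -0.51  0.19] w 0.0394 jawdir -16.81 down [ 0. -0. -1.]
```

View pics/w4.png

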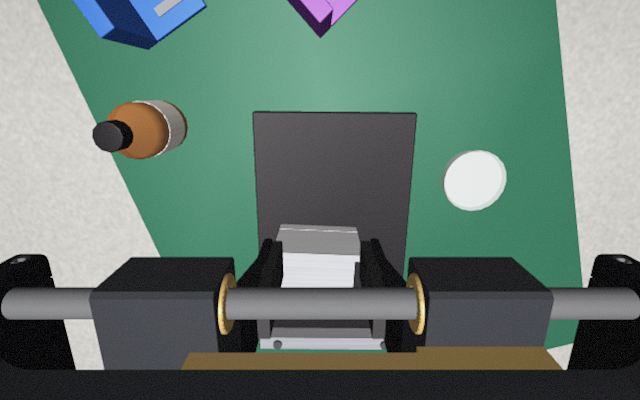

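View pics/s4.png

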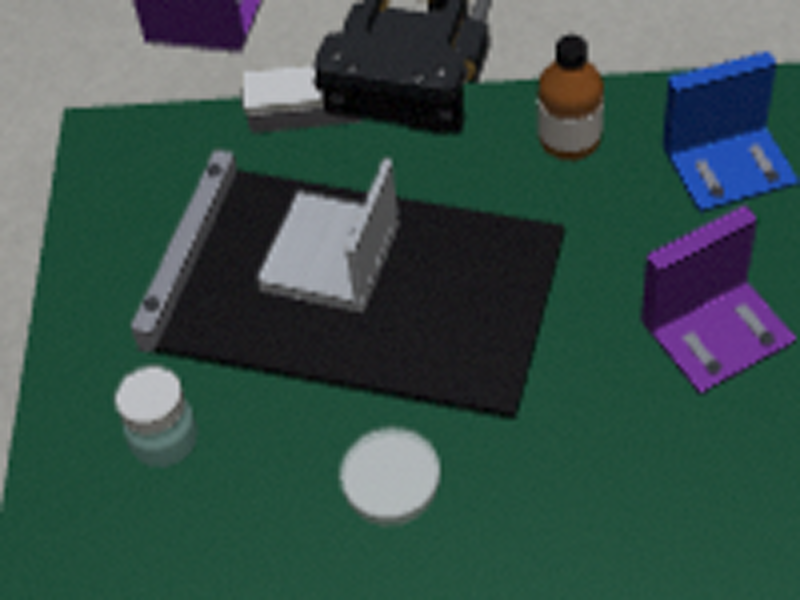

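View pics/t4.png

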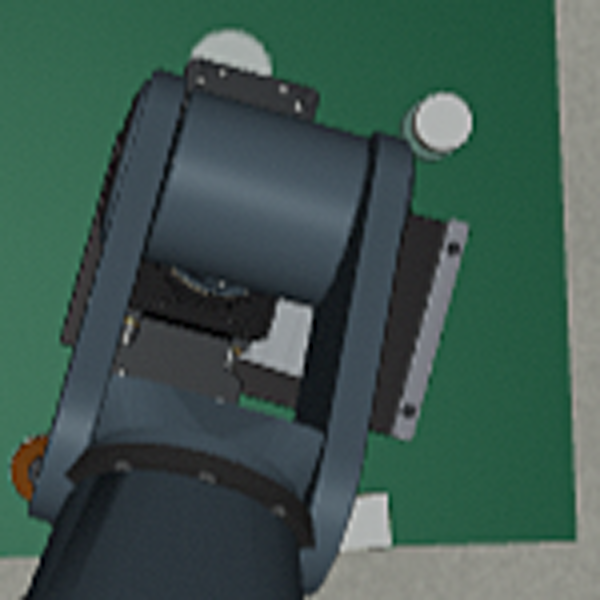

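The stand is upright in both pictures. In the wrist view the rear top edge is (278,233)-(359,234) with the back base at about (272,250)-(362,253). In the scene crop, the toe bottom left corner is at (260,280) and the bar base is at (158,350)-(235,172).

Run:
```python
import cv2
a=cv2.imread("pics/w4.png")[200:300,240:400];cv2.imwrite("pics/w4c.png",cv2.resize(a,(800,500),interpolation=cv2.INTER_CUBIC))
```

```text
(no output)
```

View pics/w4c.png

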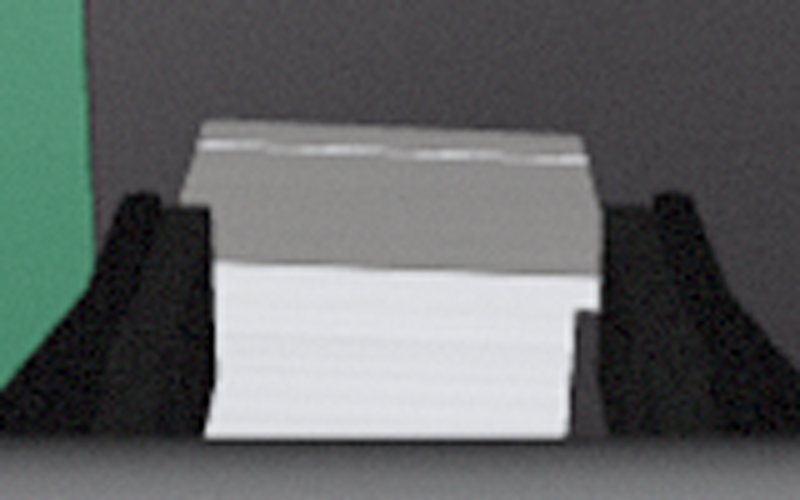

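The crop shows the rear face: heel edge at wrist px (280.4,224)-(356,227), top rear edge at about (284,252.5)-(360,255).

Run:
```python
from h import *
i=dict(np.load("w4.npz"))
W=lambda u,v,z:ray(None,(u,v),z,i)
S=lambda u,v,z:ray("scene",(180+u/4,160+v/4),z)
u=np.array([np.cos(np.radians(-107)),np.sin(np.radians(-107))])
def L(nm,A,B):print(nm,A.round(4),B.round(4),'mid',((A+B)/2).round(4),np.linalg.norm(A-B).round(4),np.degrees(np.arctan2(*(B-A)[[1,0]])).round(1),'u',(((A+B)/2)[:2]@u).round(4))
L('heel',W(280.4,224,.01),W(356,227,.01))
L('top',W(284,252.5,.08),W(360,255,.08))
L('plateback',W(253,112,.01),W(416,113,.01))
L('S toe top',S(296,192,.024),S(260,280,.024))
L('S heel',S(398,213,.08),S(364,310,.01))
L('S barin',S(234,155,.028),S(155,338,.028))
```

```text
heel [ 0.5041 -0.0972  0.01  ] [ 0.5799 -0.1237  0.01  ] mid [ 0.542  -0.1104  0.01  ] 0.0803 -19.2 u -0.0529
top [ 0.5146 -0.0999  0.08  ] [ 0.5772 -0.1213  0.08  ] mid [ 0.5459 -0.1106  0.08  ] 0.0661 -18.9 u -0.0538
plateback [0.5159 0.0197 0.01  ] [ 0.666  -0.0266  0.01  ] mid [ 0.591  -0.0035  0.01  ] 0.1571 -17.1 u -0.1695
S toe top [ 0.4813 -0.1699  0.024 ] [ 0.5572 -0.1929  0.024 ] mid [ 0.5192 -0.1814  0.024 ] 0.0793 -16.9 u 0.0216
S heel [ 0.5527 -0.0954  0.08  ] [ 0.5783 -0.1242  0.01  ] mid [ 0.5655 -0.1098  0.045 ] 0.0799 -48.3 u -0.0603
S barin [ 0.4458 -0.2144  0.028 ] [ 0.6016 -0.259   0.028 ] mid [ 0.5237 -0.2367  0.028 ] 0.162 -16.0 u 0.0733
```

>>> jog_arm(increments=[[[0,0,0,0,0,-0.045,0.1],[0,0,0,0,0,-0.09,0.1],[0,0,0,0,0,-0.135,0.1],[0,0,0,0,0,-0.16,0.1],[0,0,0,0,0,-0.166,0.1],[0,0,0,-0.005,-0.015,-0.166,0.1],[0,0,0,-0.01,-0.033,-0.166,0.1],[0,0,0,-0.01,-0.033,-0.166,0.1]]])

```text
time: 5.6
position: [0.5502, -0.0987, 0.0302]
tool_rot: [0.419, -0.568, 0.571, -0.42]
ft_force: [0.4, 0.1, -0.6]
grip_width: 0.0394
```

```bash
python3 st.py
```

```text
t 5.6 p [ 0.5502 -0.0987  0.0302] f [ 0.4   0.12 -0.58] w 0.0394 jawdir -17.21 down [ 0.003 -0.002 -1.   ]
```

>>> jog_arm(increments=[[[0,0,0,-0.0016,-0.0054,0,0.1],[0,0,0,-0.0033,-0.0107,0,0.1],[0,0,0,-0.005,-0.016,0,0.1],[0,0,0,-0.0066,-0.0215,0,0.1],[0,0,0,-0.0082,-0.0269,0,0.1],[0,0,0,-0.0099,-0.0323,0,0.1],[0,0,0,-0.0115,-0.0377,0,0.1],[0,0,0,-0.0132,-0.043,0,0.1]]])

```text
time: 6.4
position: [0.5368, -0.1421, 0.0301]
tool_rot: [0.419, -0.568, 0.57, -0.42]
ft_force: [0.7, 3.5, 2.8]
grip_width: 0.0392
```

```bash
python3 st.py
python3 - <<'E'
from h import *
a=camera("scene")[160:310,180:380,::-1];cv2.imwrite("pics/s5.png",cv2.resize(a,(800,600),interpolation=cv2.INTER_CUBIC))
E
```

```text
t 6.4 p [ 0.5368 -0.1421  0.0301] f [0.74 3.52 2.81] w 0.0392 jawdir -17.21 down [ 0.003 -0.002 -1.   ]
```

View pics/s5.png

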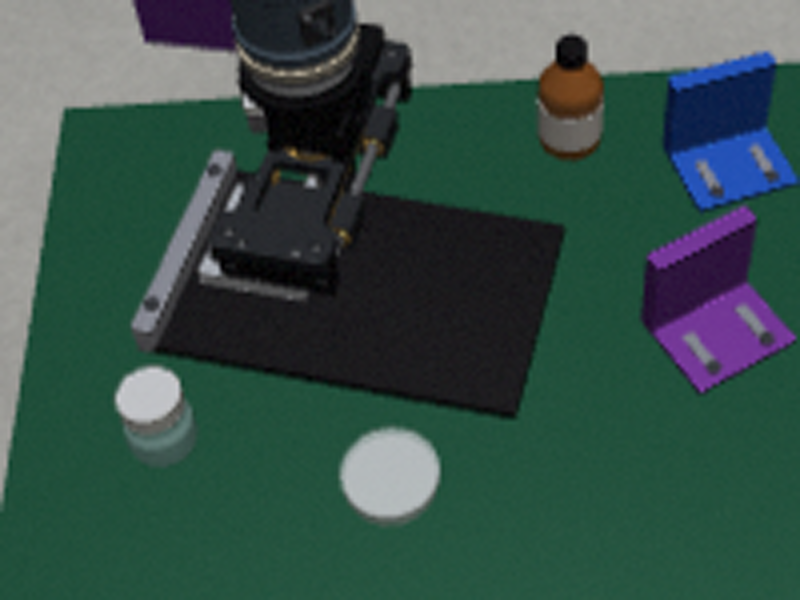

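It is sliding at about 3.6 N with roughly 10 mm to go. I continue slowly.

>>> jog_arm(increments=[[[0,0,0,-0.0006,-0.0019,0,0.1],[0,0,0,-0.0012,-0.0038,0,0.1],[0,0,0,-0.0018,-0.0057,0,0.1],[0,0,0,-0.0023,-0.0076,0,0.1]]])

```text
time: 6.85
position: [0.534, -0.1505, 0.0299]
tool_rot: [0.42, -0.568, 0.57, -0.42]
ft_force: [0.8, 2.1, 1.6]
grip_width: 0.0394
```

```bash
python3 st.py
python3 - <<'E'
from h import *
a=camera("scene")[190:250,200:280,::-1];cv2.imwrite("pics/s6.png",cv2.resize(a,(800,600),interpolation=cv2.INTER_CUBIC))
E
```

```text
t 6.85 p [ 0.534  -0.1505  0.0299] f [0.77 2.12 1.59] w 0.0394 jawdir -17.21 down [ 0.002 -0.003 -1.   ]
```

View pics/s6.png

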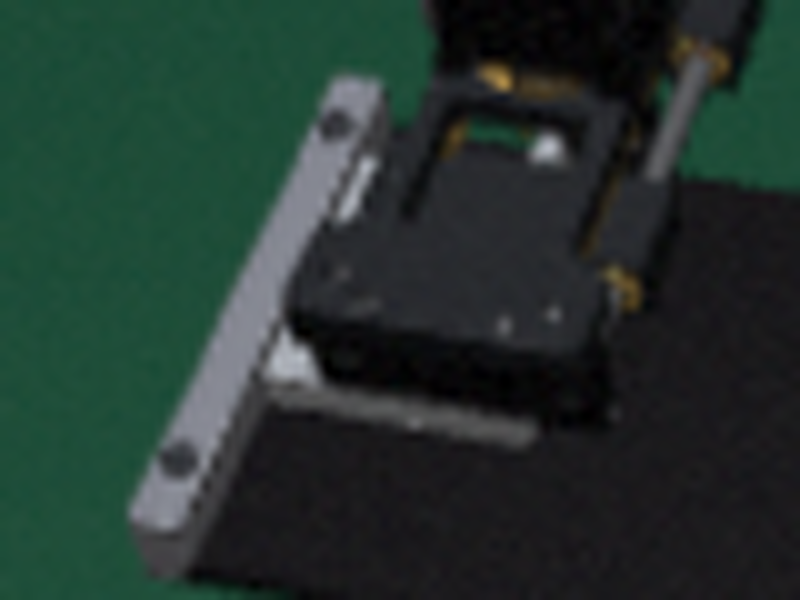

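>>> jog_arm(increments=[[[0,0,0,-0.0003,-0.001,0,0.1],[0,0,0,-0.0006,-0.0019,0,0.1]]])

```text
time: 7.1
position: [0.5337, -0.1517, 0.03]
tool_rot: [0.419, -0.569, 0.57, -0.42]
ft_force: [4.6, 9.4, 1.9]
grip_width: 0.0388
```

```bash
python3 st.py
```

```text
t 7.1 p [ 0.5337 -0.1517  0.03  ] f [4.57 9.4  1.86] w 0.0388 jawdir -17.29 down [ 0.003 -0.001 -1.   ]
```

>>> jog_arm(increments=[[[0,0,0,-0.0003,-0.001,0,0.1],[0,0,0,-0.0003,-0.001,0,0.1]]])

```text
time: 7.3
position: [0.5338, -0.1517, 0.03]
tool_rot: [0.418, -0.569, 0.57, -0.42]
ft_force: [3.5, 6.3, 2.2]
grip_width: 0.0391
```

```bash
python3 st.py; python3 -c "
from rig import *
print(get_obs()['moment'])"
```

```text
t 7.3 p [ 0.5338 -0.1517  0.03  ] f [3.52 6.27 2.25] w 0.0391 jawdir -17.29 down [ 0.003  0.    -1.   ]
[ 0.94939691 -0.41666411  0.03054736]
```

>>> jog_arm(increments=[[[0,0,0,-0.0005,-0.0017,0,0.1],[0,0,0,-0.0008,-0.0025,0,0.1],[0,0,0,-0.0008,-0.0025,0,0.1]]])

```text
time: 7.6
position: [0.5338, -0.1518, 0.0303]
tool_rot: [0.417, -0.569, 0.57, -0.421]
ft_force: [4.4, 10.1, 3.4]
grip_width: 0.0392
```

```bash
python3 st.py
```

```text
t 7.6 p [ 0.5338 -0.1518  0.0303] f [ 4.45 10.13  3.42] w 0.0392 jawdir -17.32 down [ 0.005  0.003 -1.   ]
```

Hard against the stop at about 11 N. I back off along the same line, lift, and look.

>>> jog_arm(increments=[[[0,0,0,0.003,0.01,0,0.1],[0,0,0,0.009,0.03,0,0.1],[0,0,0,0.015,0.05,0,0.1],[0,0,0,0.015,0.05,0.04,0.1],[0,0,0,0.015,0.05,0.09,0.1],[0,0,0,0.015,0.05,0.14,0.1],[0,0,0,0.015,0.05,0.17,0.1],[0,0,0,0.015,0.05,0.17,0.1]]])

```text
time: 8.4
position: [0.5518, -0.1034, 0.2053]
tool_rot: [0.416, -0.566, 0.573, -0.423]
ft_force: [0.8, -1.1, -0.2]
grip_width: 0.039
```

```bash
python3 st.py
python3 - <<'E'
from h import *
i=camera_info("wrist");im=camera("wrist");np.savez("w7.npz",**i)
cv2.imwrite("pics/w7.png",im[:,:,::-1])
a=camera("scene")[185:260,195:295,::-1];cv2.imwrite("pics/s7.png",cv2.resize(a,(800,600),interpolation=cv2.INTER_CUBIC))
E
```

```text
t 8.4 p [ 0.5518 -0.1034  0.2053] f [ 0.77 -1.07 -0.2 ] w 0.039 jawdir -17.29 down [ 0.014 -0.003 -1.   ]
```

View pics/w7.png

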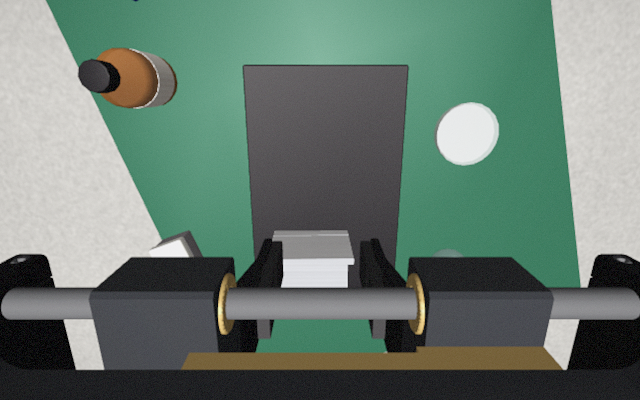

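View pics/s7.png

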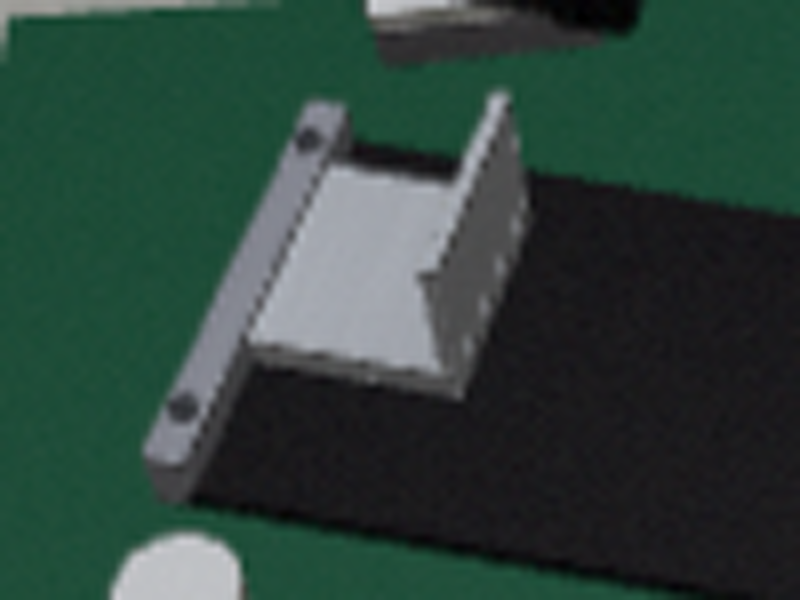

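It is upright with the foot edge seemingly flush to the bar. I move the arm clear and check squareness from the top.

>>> jog_arm(increments=[[[0,0,0,0,0.03,0.02,0.1],[0,0,0,0,0.07,0.03,0.1],[0,0,0,0,0.11,0.03,0.1],[0,0,0,0,0.15,0.03,0.1],[0,0,0,0,0.19,0.03,0.1],[0,0,0,0,0.23,0.03,0.1],[0,0,0,0,0.27,0.03,0.1],[0,0,0,0,0.27,0.03,0.1]]])

```text
time: 9.3
position: [0.5466, 0.172, 0.228]
tool_rot: [-0.42, 0.569, -0.568, 0.421]
ft_force: [0.2, -0.1, -0.4]
grip_width: 0.0389
```

```bash
python3 st.py
python3 - <<'E'
from h import *
a=camera("top")[165:245,370:450,::-1];cv2.imwrite("pics/t8.png",cv2.resize(a,(600,600),interpolation=cv2.INTER_CUBIC))
cv2.imwrite("pics/s8.png",camera("scene")[:,:,::-1])
a=cv2.imread("pics/w7.png")[210:300,240:400];cv2.imwrite("pics/w7c.png",cv2.resize(a,(800,450),interpolation=cv2.INTER_CUBIC))
E
```

```text
t 9.3 p [0.5466 0.172  0.228 ] f [ 0.16 -0.06 -0.37] w 0.0389 jawdir -17.0 down [ 0.     0.002 -1.   ]
```

View pics/t8.png

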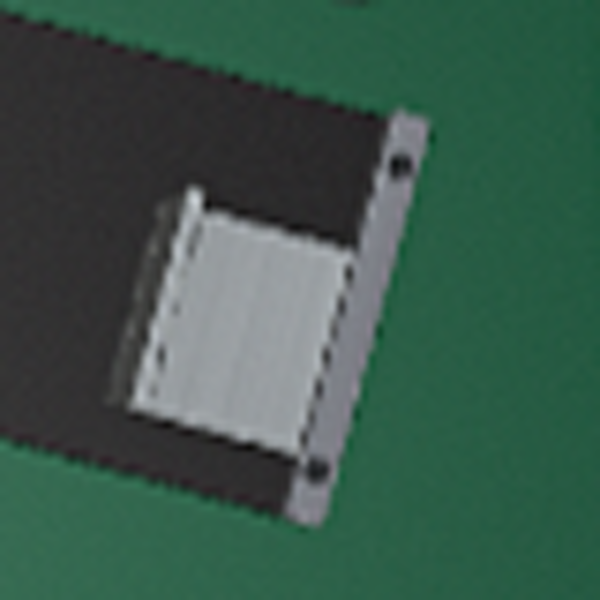

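View pics/s8.png

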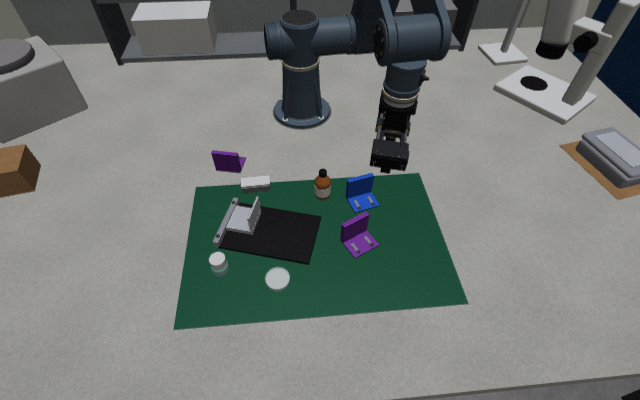

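View pics/w7c.png

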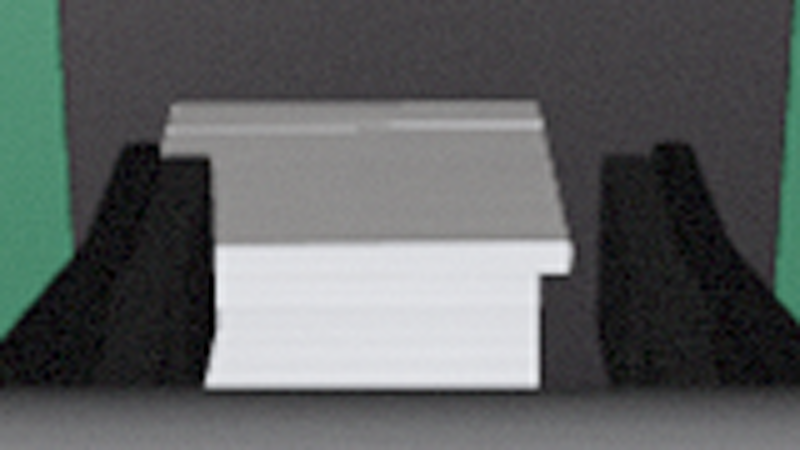

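The top crop shows a thin, even dark line between foot (357,250)-(300,455) and bar (388,115)-(290,515). All bystanders are in place in the scene view. I quantify the squareness before handing in.

Run:
```python
from h import *
i=dict(np.load("w7.npz"))
def fit(im,x0,x1,y0,y1,pol):
    # horizontal-ish edge: subpixel peak of vertical gradient per column
    g=cv2.cvtColor(im,cv2.COLOR_BGR2GRAY).astype(float);P=[]
    for x in range(x0,x1):
        d=np.diff(g[y0:y1,x])*pol;k=int(d.argmax())
        w=np.clip(d[max(0,k-1):k+2],0,None);P.append((x,y0+.5+(w*np.arange(max(0,k-1),max(0,k-1)+len(w))).sum()/w.sum()))
    P=np.array(P);c=np.polyfit(P[:,0],P[:,1],1);r=P[:,1]-np.polyval(c,P[:,0]);k=abs(r)<.6;c=np.polyfit(P[k,0],P[k,1],1);return c,k.mean()
im=cv2.imread("pics/w7.png")
def A(c,x0,x1,z):
    a,b=[ray(None,(x,np.polyval(c,x)),z,i) for x in(x0,x1)];return np.degrees(np.arctan2(*(b-a)[[1,0]])),((a+b)/2).round(4)
c,k=fit(im,250,402,58,76,-1);print('plateback',k,A(c,246,406,.01))
c,k=fit(im,277,346,224,234,1);print('heel',k,A(c,276,347,.01))
c,k=fit(im,286,350,252,264,1);print('top rear',k,A(c,286,350,.08))
T=lambda u,v,z:ray("top",(370+u/7.5,165+v/7.5),z)
def L(n,a,b):print(n,np.degrees(np.arctan2(*(a-b)[[1,0]])).round(2),((a+b)/2).round(4))
L('toe',T(357,250,.024),T(300,455,.024));L('bar',T(388,115,.028),T(290,515,.028))
L('heel',T(165,203,.01),T(112,400,.01))
```

```text
plateback 1.0 (np.float64(-17.201065043417298), array([ 0.5917, -0.0029,  0.01  ]))
heel 1.0 (np.float64(-17.358341463876883), array([ 0.5265, -0.1607,  0.01  ]))
top rear 1.0 (np.float64(-16.695832828815025), array([ 0.533 , -0.1621,  0.08  ]))
toe -17.65 [ 0.5014 -0.2348  0.024 ]
bar -15.89 [ 0.5156 -0.2385  0.028 ]
heel -17.03 [ 0.5233 -0.1655  0.01  ]
```

The subpixel fits put the heel edge at -17.36° against -17.20° for the plate's back edge, so it is square to 0.2°. The heel is at plate x = 40.0 mm, so the toe is at 115 mm, on the stop plane.

```bash
python3 -c "
from rig import *
print(hand_in())"
```

```text
the job is handed in; nothing more can be done
None
```

The silver stand is upright on its foot, with the front edge of the foot square against the steel stop bar. I handed the job in at about 9.4 s. I pushed the raised foot with two part-open fingers until the stand tipped onto its foot. Then I went round behind it and pushed it low on the back, about 52 mm along the plate to the stop. It slid at about 3.6 N and pressed against the bar at about 11 N, after which I backed off and moved the arm clear.

- **Squareness:** the wrist picture puts the heel edge within 0.2° of the plate's back edge. The rear top edge came out about 0.5° off.
- **Position:** the heel is at plate x ≈ 40.0 mm, which puts the toe at 115 mm, on the stop plane.
- **Disagreement:** edges picked by hand in the coarse top view gave 1.8° between the toe and the bar. I put this down to pixel error, because the same view's heel edge read -17.0° and agreed with the wrist fit.
- **Bystanders:** by eye in the last scene picture, the jar, slide box, dish and bottle are where they started. I did not measure them again. The robot was touching nothing.

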